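# Third hand at the bonding jig: seat the glass plate on the fence and keep it pressed

## Task

Get the bonding jig ready for the large glass plate by sliding its size slide by its red knob out to its end stop, lay the glass plate flat on the jig's bed between the two guides with a long edge towards the fence, then push it gently along the bed until that edge sits square on both fence buttons. Finish while you are still pressing it there with a steady push of about 10 newtons, so that I can swing the strap clamp over and tighten it: do not let go, do not ram the glass (never 40 newtons or more), and leave the other things on the desk where they are.

Things in the scene. Friction and masses are not known exactly. Their poses are not given: they have to be found in the camera images.
- jig: Bonding jig: flat dark grey anodised base with steel parts, fixed on the desk, level, turned up to 0.25 rad about the vertical. Origin: underside, on the centre line of the bed; +x points to the fence at its back (away from the robot), +y to the fixed guide (left), z up. Base: x -85 to +80, y -105 to +80 mm. The bed, its flat top, is 14 mm above the desk. All jig sizes below are in this frame.
- fence: Fence at the back of the jig, fixed, carrying both buttons; origin and axes are the jig's. Rail front face at x +60 mm, 120 mm long, 16 mm higher than the bed. A plate seated on the buttons has its middle at x +2 mm and the edge that is pushed at x -26 mm. Glass and steel do not yield: once they touch, force climbs within a millimetre or two. Friction under the plate takes up to 4 N of the push.
- left_button: Left rest button of the fence: steel pin, flat round end 12 mm across facing the robot. The body's origin is the jig's; the end face is at x +30, y +21 mm, from the bed to 12 mm above it. Between the two buttons a space 30 mm wide and 30 mm deep is free.
- right_button: Right rest button, like the left one, end face at x +30, y -21 mm; the body's origin is the jig's.
- fixed_guide (a point): Fixed guide, a steel bar left on the bed, x -67 to +17 mm, 8 mm higher than the bed; this point is the middle of its inner face, at y +46 mm, on bed height.
- clamp_nut (a point): Top of the black thumb nut (21 mm across, 35 mm higher than the bed) of the strap clamp at x +4, y +68 mm; the strap is swung aside along x. Fixed; it is the colleague's, not the robot's.
- size_slide (a joint): Size slide: steel jaw on a carriage that slides on the bed along the jig's -y (right). Value in m: 0 leaves 50 mm between jaw and fixed guide, 0.042 is the end stop and leaves 92 mm; the 84 mm plate fits only there. Jaw: inner face at y -4 mm minus the value, x -67 to +17 mm, 8.5 mm higher than the bed. It stays where it is left; about 2 N of friction.
- size_slide_grip (a point): Middle of the grip of the slide's red knurled upright knob, 18 mm in diameter, grip from 14 to 32 mm above the bed; the point is 36.5 mm above the desk, at jig x -40 mm, and moves with the slide. The carriage plate under the knob is 6.5 mm higher than the bed.
- glass_plate: Loose ground glass plate, pale green, 56 (its x) x 84 (its y) x 8 mm with three cut corners, about 0.14 kg, lying flat on the desk. Origin: centre of the underside. Grip it across the 56 mm width at the middle of its long edges. Either long edge may go to the fence: both are straight at least 25 mm to each side of the middle.
- lens_tissue: White packet of lens tissue, 72 x 100 x 10 mm, a bystander. Origin: centre of the underside.
- loupe: Black stand loupe, 40 mm across, 36 mm high, a bystander. Origin: centre of the underside.
- oil_bottle: Small pink bottle with a dark cap, 31 mm across, 79 mm high, a bystander behind the jig. Origin: centre of the underside.
- petri_dish: Open glass dish 133 mm across, 16 mm high, with resin mounts in it, a bystander behind the jig. Origin: centre of the underside.
Mind the look-alikes: they are no part of the job. What is shaped like the glass_plate but blue or brown is not meant.

How it is judged:
By the outcome, as a careful person would: the job done as asked, in the order asked, and still so for the second after the job is handed in, while the arm keeps its last pose, push and grip.
It also fails if it takes over 72 s, if anything falls off the work surface, if the arm or the gripper's body presses on something with over 40 N, if the wrist force passes 120 N, or if a joint passes its speed limit or range.

## Robot

A 6-joint arm with a two-finger parallel gripper is mounted at the origin on a cart in front of the work surface, level with it; the furniture and walls round the work are solid. World frame = base frame: x ahead of the robot, y to its left, z up, the work surface at z = 0. Lengths are in mm, angles in rad, forces in N, time in s.
With the tool pointing down it reaches from about 300 to 750 mm from the base axis. Payload 8.5 kg.
Tool frame: the origin (TCP) lies between the finger pads; the fingertips stand env.tips_ahead ahead of it and the grasp point (between the pads) lies 5 mm behind it (env.tips_ahead is the distance from the TCP to the fingertips, in mm); z points along the fingers, y is the line along which they close (so a half turn about z gives the same grasp; the last joint's range is limited). The gripper opens to 85 mm and grips with 20 to 120 N. Pads are 22 mm wide; open, the fingers measure 114 mm over their backs; the gripper's body (76 mm by 85 mm) begins 54 mm behind the grasp point. The pads swing forward as they close: fully open they stand 13 mm farther back than shut.
Start: joints at [0.952, 0.381, 1.297, -0, 1.464, -0.215], TCP at [216.093, 505.751, 215.222] pointing down, gripper open.
Joint ranges: [-3.11, 3.11], [-0.89, 2.33], [0.22, 2.48], [-1.42, 4.56], [0.17, 2.85], [-2.88, 2.88]. Speed limits (rad/s): [2.39, 2.39, 3.14, 3.14, 3.14, 3.14].

## Interface

Orientations are given as a unit quaternion [x, y, z, w].
In Python, from workcell import sensors, vision, env, models gives the robot as it stands.
- The arm moves only by the tool send_rows, never from a script. Its argument "deltas" is one flat list of numbers, 7 for each row, row after row: the shift along the tool's x, y, z in m, then the turn, a rotation vector about the tool's x, y, z in rad, then the opening, from 0 (shut) to 1 (fully open). In form: [x, y, z, ax, ay, az, hand, x, y, z, ax, ay, az, hand, ...]. A call has exactly 8 rows; each row is the pose to reach, as a shift and turn from the pose commanded when the call began, along the tool's axes at that moment; what a row does not reach only later rows make up. A row lasts 1/10 s, in which the tool goes at most 50 mm and 8.59 degrees, less where a joint would pass 70% of its speed; a pose out of reach is approached as far as the arm can. A call with a gripper value outside its range is refused whole. The fingers move at their own pace and stop on an object; "force" is the grip in N (left out, the last holds). Time passes only in rows, so rows that repeat a pose let the fingers close, or fill a call up. It gives the time, the measured TCP pose, the force, the opening and the grip force at its end, in the units of the state.
- sensors.observe(): the state, without advancing time (a new reading comes with each control period).
- vision.snapshot(name): name is "scene" or "top" or "wrist"; returns a dict with "color" (420x560x3 uint8, blue, green, red), "depth" (420x560 float32, mm along the optical axis (not along the pixel's ray), 0 where there is no reading), "fovy" (degrees; the focal length in pixels is half the picture's height over the tangent of half this angle, whatever the lens; pixels are square), "cx", "cy" (the principal point, pixels), "extrinsics" (4x4, takes a point from camera to world coordinates). Camera axes: x right, y up, looking along -z (the intrinsics and any distortion apply to the point x, -y, -z); pixel columns grow to the right and rows downward; lengths in mm; the calibration is good to about 2 mm. A picture is of the moment at which its call begins.
- env.job_done(): hands the job in; it is judged then, once.
Trained networks look in a picture, given as the dict that the camera call returned (one of the last four; its "shot" number tells which), for a name from the list of things; names that differ only in an ending like _2 or _b are one class to them, and where a whole thing is asked for, a point or a joint stands for the part that bears it (a point fixed in the world has none). Each returns a list of dicts, best first, with "conf" (0 to 1); they miss things now and then, are a little off and sometimes report something else, mostly with a low value. They report only what shows in the picture. A call takes as long as a camera call. They do not tell look-alikes from the thing itself.
- models.outline_of(picture, thing): "mask" (420x560 bool, what is visible of it).
- models.landmark_of(picture, thing): "location" ([x, y, z] in mm, in world coordinates, good to about 4 mm: a listed point, or the origin of a listed thing).
The state is a dict: "time": time; "joint_positions": joint angles; "dq": joint speeds; "effort": joint torques, N m; "ee_pos": TCP position; "tcp_rot": TCP orientation; "contact_force": force on the tool from outside, world axes, zero at the start; "wrist_torque": the same for the moment, N m; "grip_width": finger opening in mm; "grasp_force": force on a finger pad.
Only numpy, scipy, OpenCV 4.12 (cv2) and the standard library are available. Lean on these libraries where they do the work, as an engineer would, in place of code of your own. Each camera call takes 0.05 s, during which the arm holds its last target. There are 200 camera calls.

## Working session

There is one attempt and no reset: what is moved stays moved. The work goes in short steps, Python scripts to look and compute and a tool call to move; the robot and the scene stay as the last step left them, time stands still between calls to the robot, and variables do not carry over. Pictures are saved under pics/ and viewed, at most 10 in all, crops included, and the job is handed in when it is done.

Besides the shell and the picture viewer there is one more tool, called after "Emit:" by a JSON object that holds its "method" and its "body". send_rows: Moves the arm, as the interface text tells. Its arguments: {"type":"object","properties":{"deltas":{"type":"array","items":{"type":"number"}},"force":{"type":"number"}},"required":["deltas"]}

```bash
mkdir -p pics; cat > h.py <<'E'
import numpy as np, cv2
from scipy.spatial.transform import Rotation as R
from workcell import sensors, vision, env, models
def cloud(p):
    d=p["depth"]; h,w=d.shape; f=h/2/np.tan(np.radians(p["fovy"])/2)
    v,u=np.mgrid[:h,:w]
    c=np.stack([(u-p["cx"])/f*d,-(v-p["cy"])/f*d,-d,np.ones_like(d)],-1)
    return (c@np.array(p["extrinsics"]).T)[...,:3]
def rect(xy):
    return cv2.minAreaRect(xy.astype(np.float32))
E
python3 - <<'E'
from h import *
s=sensors.observe(); print({k:np.round(v,3) for k,v in s.items()}, env.tips_ahead)
for n in("top","scene"):
    p=vision.snapshot(n); cv2.imwrite(f"pics/{n}0.png",p["color"]); P=cloud(p); print(n,p["fovy"],np.round(p["extrinsics"],2).tolist(), {k:p[k] for k in p if k not in("color","depth","extrinsics")})
    for t in["jig","fixed_guide","clamp_nut","size_slide_grip","left_button","right_button","glass_plate","lens_tissue","loupe","oil_bottle","petri_dish"]:
        try: print(t,[(np.round(o["location"]).tolist(),round(o["conf"],2)) for o in models.landmark_of(p,t)])
        except Exception as e: print(t,e)
    for o in models.outline_of(p,"glass_plate"):
        m=o["mask"]; v,u=np.where(m); q=P[m]; q=q[p["depth"][m]>0]; print("gp",o["conf"],u.mean(),v.mean(),np.median(q,0),rect(q[:,:2]),p["color"][m].mean(0))
E
```

```text
{'time': np.float64(0.0), 'joint_positions': array([ 0.952,  0.381,  1.298,  0.   ,  1.464, -0.215]), 'dq': array([-0.001, -0.   ,  0.   , -0.001, -0.001, -0.001]), 'effort': array([-0.0000e+00, -4.4848e+01, -2.3128e+01, -0.0000e+00,  5.0000e-03,
       -0.0000e+00]), 'ee_pos': array([215.908, 505.509, 214.609]), 'tcp_rot': array([ 0.201,  0.98 , -0.001, -0.   ]), 'contact_force': array([-0.393, -0.034,  0.01 ]), 'wrist_torque': array([-0.014, -0.035,  0.019]), 'grasp_force': np.float64(0.0), 'grip_width': np.float64(85.18)} 14.0
top 55.45170286330924 [[-0.01, 0.99, -0.14, 495.44], [-1.0, -0.02, -0.03, 141.77], [-0.03, 0.14, 0.99, 890.35], [0.0, 0.0, 0.0, 1.0]] {'fovy': 55.45170286330924, 'cx': 279.52544162790446, 'cy': 213.70704284136286, 'shot': 1}
jig [([604.0, 336.0, 3.0], 0.65), ([541.0, -28.0, 1.0], 0.57)]
fixed_guide [([526.0, 21.0, 18.0], 0.88)]
clamp_nut [([556.0, 34.0, 50.0], 0.69)]
size_slide_grip [([492.0, -57.0, 35.0], 0.72)]
left_button []
right_button []
glass_plate [([735.0, 306.0, -2.0], 0.96), ([474.0, 243.0, 1.0], 0.71), ([609.0, 165.0, -3.0], 0.6), ([605.0, 335.0,
[... 1631 characters left out ...]
 128.0, -4.0], 0.58)]
gp 0.81 283.95353982300884 234.35398230088495 [604.22777868 157.39937451   8.75858301] ((611.40234375, 170.26547241210938), (101.86954498291016, 55.365966796875), 58.437164306640625) [ 46.95132743  69.48230088 106.98893805]
gp 0.57 217.46666666666667 241.3070707070707 [465.7747911  240.38188207   8.65056792] ((473.4820556640625, 242.52645874023438), (85.3138427734375, 66.07559204101562), 86.6937484741211) [132.94141414 138.11919192 135.13333333]
gp 0.55 285.9519230769231 197.71153846153845 [733.44968077 302.17421352   8.66995874] ((739.1538696289062, 305.2123718261719), (61.015323638916016, 83.63115692138672), 16.645448684692383) [173.43589744  83.53525641  48.10897436]
```

```bash
python3 - <<'E'
from h import *
a=cv2.imread("pics/top0.png"); c=a[130:330,170:400]
cv2.imwrite("pics/c0.png",cv2.resize(c,None,fx=3,fy=3,interpolation=cv2.INTER_CUBIC)); print(c.shape)
E
```

```text
(200, 230, 3)
```

View pics/c0.png

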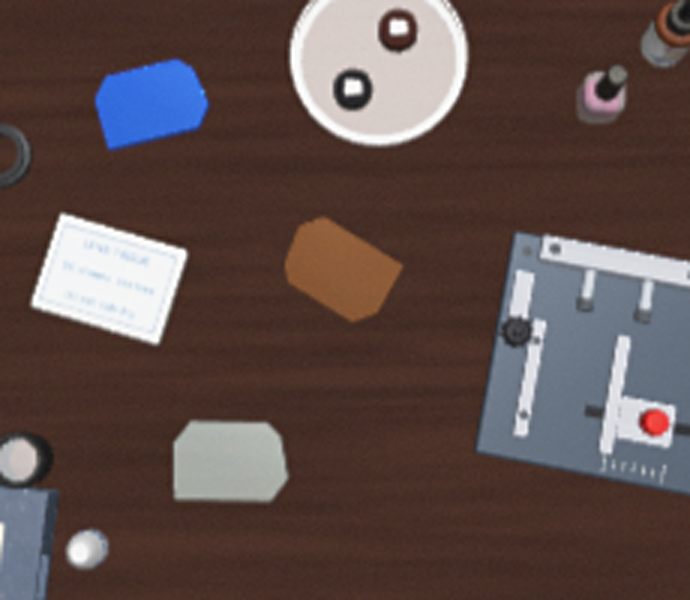

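View pics/scene0.png

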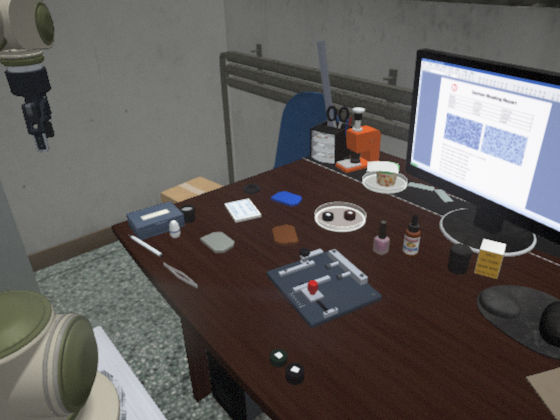

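The three plate-shaped candidates in the top view are blue at (220,164), brown at (283,219) and pale green at (245,283). Only the pale green one, with three cut corners, fits the description, and the crop confirms it. Its position is about (467,245) mm. The jig is at the right, with the red knob at about pixel (388,270) and the clamp nut at about (342,240).

```bash
cat >> h.py <<'E'
def go(pos,ydir,s=None):
    """tool down, tool y along world angle ydir (mod pi): print tool-frame shift (m) & turn"""
    s=s or sensors.observe(); R0=R.from_quat(s["tcp_rot"])
    best=None
    for k in(0,np.pi):
        a=ydir+k; y=np.array([np.cos(a),np.sin(a),0]); z=np.array([0,0,-1.]); T=R.from_matrix(np.c_[np.cross(y,z),y,z])
        v=(R0.inv()*T).as_rotvec()
        if best is None or np.linalg.norm(v)<np.linalg.norm(best): best=v
    d=R0.inv().apply(np.array(pos)-s["ee_pos"])/1000
    print("delta",np.round(d,4),"turn",np.round(best,3), "q6",round(s["joint_positions"][5],2))
def jigfit(P,ok,guess):
    """fit x,y,yaw of jig by height map of fixed parts"""
    from scipy.optimize import minimize
    m=ok&(np.hypot(P[...,0]-guess[0],P[...,1]-guess[1])<170)&(P[...,2]<60)&(P[...,2]>-10)
    Q=P[m]
    def cost(g):
        c,s=np.cos(g[2]),np.sin(g[2]); dx,dy=Q[:,0]-g[0],Q[:,1]-g[1]; x=c*dx+s*dy; y=-s*dx+c*dy
        sm=lambda v,a,b:1/(1+np.exp(-(v-a)/1.))/(1+np.exp((v-b)/1.))
        h=14*sm(x,-85,80)*sm(y,-105,80)
        h=h+16*sm(x,60,72)*sm(y,-60,60)+8*sm(x,-67,17)*sm(y,46,56)
        e=np.abs(Q[:,2]-h-g[3]); return np.minimum(e,8).mean()
    best=min((minimize(cost,[guess[0],guess[1],a,0],method="Nelder-Mead",options=dict(initial_simplex=[[guess[0]+i,guess[1]+j,a+k,l] for i,j,k,l in((0,0,0,0),(8,0,0,0),(0,8,0,0),(0,0,.06,0),(0,0,0,2))],maxiter=400)) for a in(guess[2]-.05,guess[2]+.03)),key=lambda r:r.fun)
    return best.x,best.fun
def j2w(g,p):
    c,s=np.cos(g[2]),np.sin(g[2]); return np.array([g[0]+c*p[0]-s*p[1],g[1]+s*p[0]+c*p[1]])
def w2j(g,p):
    c,s=np.cos(g[2]),np.sin(g[2]); d=np.array(p[:2])-g[:2]; return np.array([c*d[0]+s*d[1],-s*d[0]+c*d[1]])
E
python3 - <<'E'
from h import *
for n in("top","scene"):
    p=vision.snapshot(n); P=cloud(p); g,f=jigfit(P,p["depth"]>0,(541,-30,-.17)); print(n,np.round(g,3),f)
    c=p["color"].astype(int); m=(c[...,2]>120)&(c[...,1]<70)&(c[...,0]<70)&(p["depth"]>0)&(np.hypot(P[...,0]-495,P[...,1]+56)<40)
    k=P[m]; print("knob",k.mean(0),len(k),(k.max(0)+k.min(0))/2,k[:,2].max(), "injig",w2j(g,(k.max(0)+k.min(0))/2), "guide,nut", j2w(g,(-25,46)),j2w(g,(4,68)))
g=(541,-30,-.17)
go((485,-56,160),g[2]+np.pi/2)
E
```

```text
top [ 5.39607e+02 -2.99390e+01 -2.09000e-01 -7.00000e-03] 1.6751483105026916
knob [491.37706796 -55.85870685  45.47764888] 39 [491.88725504 -55.76894365  45.42262691] 48.47579929871449 injig [-41.33396518 -35.15401049] guide,nut [524.67723767  20.24150876] [557.60535344  35.75728113]
scene [ 5.40201e+02 -2.82700e+01 -2.11000e-01  7.97000e-01] 1.6403392363152438
knob [491.74212931 -59.72891765  44.637682  ] 60 [493.42949059 -58.2431341   39.06464552] 48.94535829739016 injig [-39.46556769 -39.09552249] guide,nut [525.37935678  21.94231749] [558.34053181  37.3877356 ]
delta [-0.468  -0.4109  0.0552] turn [-0.    -0.    -0.234] q6 -0.22
```

Emit:
{"method": "send_rows", "body": {"deltas": [-0.036, -0.032, 0, 0, 0, -0.02, 0.6, -0.077, -0.068, 0, 0, 0, -0.05, 0.6, -0.118, -0.104, 0, 0, 0, -0.08, 0.6, -0.157, -0.138, 0, 0, 0, -0.1, 0.6, -0.196, -0.172, 0, 0, 0, -0.12, 0.6, -0.235, -0.206, 0.01, 0, 0, -0.15, 0.6, -0.274, -0.24, 0.02, 0, 0, -0.17, 0.6, -0.313, -0.275, 0.03, 0, 0, -0.194, 0.6]}}

```text
time: 2.2
ee_pos: [387.6, 146.8, 189.2]
tcp_rot: [0.104, 0.995, 0.0, 0.001]
contact_force: [0.9, 0.4, -0.6]
grip_width: 51.7
grasp_force: 0.0
```

```bash
python3 - <<'E'
from h import *
go((492.5,-56.5,150),-.21+np.pi/2)
E
```

```text
delta [-0.1447 -0.1772  0.0393] turn [0.    0.001 0.001] q6 -1.29
```

Emit:
{"method": "send_rows", "body": {"deltas": [-0.028, -0.035, 0.01, 0, 0, 0, 0.6, -0.056, -0.07, 0.02, 0, 0, 0, 0.6, -0.085, -0.105, 0.03, 0, 0, 0, 0.6, -0.114, -0.14, 0.035, 0, 0, 0, 0.6, -0.135, -0.166, 0.039, 0, 0, 0, 0.6, -0.1447, -0.1772, 0.039, 0, 0, 0, 0.6, -0.1447, -0.1772, 0.039, 0, 0, 0, 0.6, -0.1447, -0.1772, 0.039, 0, 0, 0, 0.6]}}

```text
time: 3.0
ee_pos: [491.2, -53.8, 150.3]
tcp_rot: [0.105, 0.995, 0.0, -0.0]
contact_force: [0.1, 0.8, -0.5]
grip_width: 51.5
grasp_force: 0.0
```

```bash
python3 - <<'E'
from h import *
p=vision.snapshot("wrist"); cv2.imwrite("pics/w0.png",p["color"]); P=cloud(p); g,f=jigfit(P,p["depth"]>0,(540,-29,-.21)); print(np.round(g,3),f)
c=p["color"].astype(int); m=(c[...,2]>120)&(c[...,1]<70)&(c[...,0]<70)&(p["depth"]>0)&(np.hypot(P[...,0]-492,P[...,1]+56)<40)
k=P[m]; q=k[k[:,2]>k[:,2].max()-4]; o=(q.max(0)+q.min(0))/2; print("knob",q.mean(0),len(k),o,np.ptp(q,0),w2j(g,o))
print(sensors.observe()["ee_pos"]); go((*o[:2],39),g[2]+np.pi/2)
E
```

```text
[ 5.40144e+02 -2.92180e+01 -2.08000e-01 -8.37000e-01] 1.1324541156941144Traceback (most recent call last):
  File "<stdin>", line 4, in <module>
    return umr_maximum(a, axis, None, out, keepdims, initial, where)
ValueError: zero-size array to reduction operation maximum which has no identity
```

View pics/w0.png

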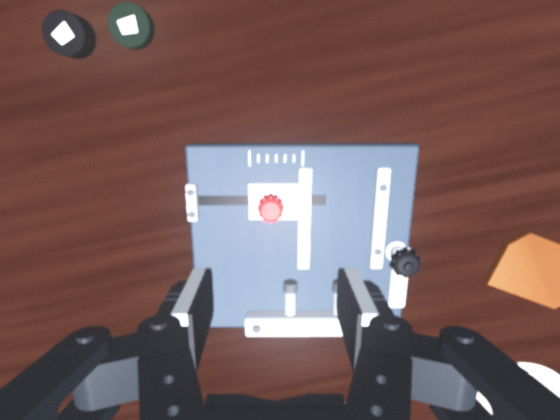

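The wrist view shows the jig square to the tool, with the knob at (270,208), the jaw at (305,218), the fixed guide at (381,218), the buttons at (290,297) and (337,297), and the nut at (405,262).

```bash
python3 - <<'E'
from h import *
p=vision.snapshot("wrist"); P=cloud(p); g=(540.1,-29,-.209)
c=p["color"].astype(int); m=(c[...,2]-c[...,1]>70)&(p["depth"]>0); m[:, :200]=0; m[:,340:]=0; m[:150]=0;m[260:]=0
k=P[m]; q=k[k[:,2]>np.median(k[:,2])-4]; o=(q.max(0)+q.min(0))/2; print("knob",q.mean(0),len(k),o,np.ptp(q,0),w2j(g,o))
print(sensors.observe()["ee_pos"]); go((*o[:2],39),g[2]+np.pi/2)
E
```

```text
knob [489.81848808 -56.76240603  44.20003147] 243 [492.26571356 -57.11652368  43.41228239] [17.71759379 17.26488312  6.44452404] [-40.9596931  -37.42941896]
[491.10917493 -53.42270831 150.47205352]
delta [-0.0019 -0.0034  0.1115] turn [ 0.    -0.     0.001] q6 -1.71
```

Emit:
{"method": "send_rows", "body": {"deltas": [-0.002, -0.003, 0.03, 0, 0, 0, 0.6, -0.002, -0.003, 0.06, 0, 0, 0, 0.6, -0.002, -0.003, 0.08, 0, 0, 0, 0.6, -0.002, -0.003, 0.1, 0, 0, 0, 0.6, -0.002, -0.003, 0.111, 0, 0, 0, 0.6, -0.002, -0.003, 0.111, 0, 0, 0, 0.6, -0.002, -0.003, 0.111, 0, 0, 0, 0.1, -0.002, -0.003, 0.111, 0, 0, 0, 0], "force": 25}}

```text
time: 3.9
ee_pos: [493.5, -58.0, 40.2]
tcp_rot: [0.105, 0.995, -0.0, 0.001]
contact_force: [-0.2, 0.1, -0.1]
grip_width: 23.2
grasp_force: 0.0
```

Emit:
{"method": "send_rows", "body": {"deltas": [0, 0, 0, 0, 0, 0, 0, 0, 0, 0, 0, 0, 0, 0, 0, 0, 0, 0, 0, 0, 0, 0, 0, 0, 0, 0, 0, 0, 0, -0.002, 0, 0, 0, 0, 0, 0, -0.005, 0, 0, 0, 0, 0, 0, -0.01, 0, 0, 0, 0, 0, 0, -0.015, 0, 0, 0, 0, 0]}}

```text
time: 4.7
ee_pos: [489.8, -73.3, 39.1]
tcp_rot: [0.105, 0.995, -0.0, -0.0]
contact_force: [-0.3, -0.4, -0.7]
grip_width: -0.4
grasp_force: 0.0
```

```bash
python3 - <<'E'
from h import *
p=vision.snapshot("wrist"); q=vision.snapshot("scene"); print(env.tips_ahead)
a=p["color"]; b=cv2.resize(q["color"][150:320,230:420],None,fx=2.2,fy=2.47)
cv2.imwrite("pics/m1.png",cv2.resize(np.hstack([a,cv2.resize(b,(418,420))]),(790,340)))
E
```

```text
14.0
```

View pics/m1.png

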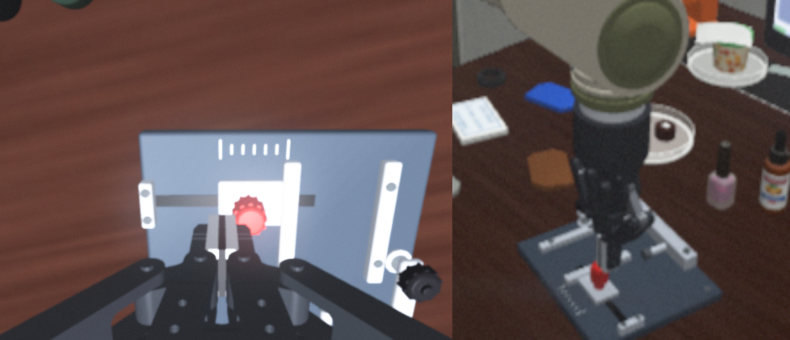

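The image shows the closed fingers at (222,235), left of and possibly behind or above the knob at (250,215). The knob has not moved. I'll locate both in depth.

```bash
python3 - <<'E'
from h import *
g=(540.1,-29,-.209); print(np.round(sensors.observe()["ee_pos"],1))
for n in("wrist","scene","top"):
    p=vision.snapshot(n); P=cloud(p); c=p["color"].astype(int)
    near=(p["depth"]>0)&(np.hypot(P[...,0]-490,P[...,1]+62)<45)
    m=near&(c[...,2]-c[...,1]>60); k=P[m]; k=k[k[:,2]>30]; print(n,"knob",np.round(k.min(0)),np.round(k.max(0)),w2j(g,(k.min(0)+k.max(0))/2))
    t=near&~m&(P[...,2]>24)&(P[...,2]<75); q=P[t]; 
    for a in range(24,75,10):
        r=q[(q[:,2]>=a)&(q[:,2]<a+10)]
        if len(r)>5: print("  z",a,len(r),np.round(r.min(0)),np.round(r.max(0)))
E
```

```text
[489.8 -73.5  39.2]
wrist knob [480. -67.  30.] [503. -48.  73.] [-41.62534992 -37.904149  ]
  z 24 60 [483. -67.  27.] [491. -48.  33.]
  z 34 36 [485. -67.  34.] [496. -48.  44.]
  z 44 45 [486. -61.  44.] [496. -49.  47.]
  z 54 286 [477. -85.  57.] [486. -60.  64.]
  z 64 836 [477. -85.  64.] [487. -59.  74.]
  z 74 101 [478. -85.  74.] [486. -59.  75.]
scene knob [478. -75.  30.] [497. -50.  60.] [-44.49737849 -43.61056855]
  z 24 19 [472. -65.  24.] [496. -23.  32.]
  z 34 6 [485. -66.  34.] [499. -50.  42.]
  z 54 23 [478. -84.  56.] [496. -63.  63.]
  z 64 56 [478. -87.  65.] [494. -63.  74.]
  z 74 8 [480. -86.  74.] [491. -56.  75.]Traceback (most recent call last):
  File "<stdin>", line 6, in <module>
    return umr_minimum(a, axis, None, out, keepdims, initial, where)
ValueError: zero-size array to reduction operation minimum which has no identity
```

Both cameras put the fingertips at z≈57 mm with the TCP reading 39, so they closed above the knob (top about 46). I'll recentre, open, go lower in steps and check with the depth.

Emit:
{"method": "send_rows", "body": {"deltas": [0, 0.005, 0, 0, 0, 0, 0.6, 0, 0.01, 0, 0, 0, 0, 0.6, 0, 0.0165, 0, 0, 0, 0, 0.6, 0, 0.0165, 0, 0, 0, 0, 0.6, 0, 0.0165, 0.005, 0, 0, 0, 0.6, 0, 0.0165, 0.01, 0, 0, 0, 0.6, 0, 0.0165, 0.015, 0, 0, 0, 0.6, 0, 0.0165, 0.015, 0, 0, 0, 0.6]}}

```text
time: 5.75
ee_pos: [492.9, -56.6, 23.3]
tcp_rot: [0.105, 0.994, 0.0, -0.001]
contact_force: [0.3, 0.4, -0.4]
grip_width: 51.5
grasp_force: 0.0
```

```bash
cat >> h.py <<'E'
def tips():
    e=sensors.observe()["ee_pos"]
    for n in("wrist","scene"):
        p=vision.snapshot(n); P=cloud(p); c=p["color"].astype(int)
        near=(p["depth"]>0)&(np.hypot(P[...,0]-e[0],P[...,1]-e[1])<60)&(c.max(-1)<110)&(P[...,2]>20)
        z=np.sort(P[near][:,2]); print(n,"ee",np.round(e,1),"dark z",np.round(z[[0,5,15,30]],1),np.histogram(z,range(20,101,8))[0])
E
python3 -c "
from h import *
tips()"
```

```text
wrist ee [492.9 -56.6  23.3] dark z [41.  42.2 42.7 43.4] [    0     0    41   468   791   956   971   994  2797 10265]
scene ee [492.9 -56.6  23.3] dark z [20.3 24.  32.1 45.8] [ 12   7   5  44  73  67  65  57  58 136]
```

Emit:
{"method": "send_rows", "body": {"deltas": [0, 0, 0.005, 0, 0, 0, 0.6, 0, 0, 0.01, 0, 0, 0, 0.6, 0, 0, 0.014, 0, 0, 0, 0.6, 0, 0, 0.014, 0, 0, 0, 0.6, 0, 0, 0.014, 0, 0, 0, 0.1, 0, 0, 0.014, 0, 0, 0, 0, 0, 0, 0.014, 0, 0, 0, 0, 0, 0, 0.014, 0, 0, 0, 0]}}

```text
time: 6.65
ee_pos: [493.4, -56.7, 10.4]
tcp_rot: [0.105, 0.995, -0.0, 0.0]
contact_force: [-0.7, -0.7, 2.7]
grip_width: 16.9
grasp_force: 24.4
```

Emit:
{"method": "send_rows", "body": {"deltas": [0, -0.004, 0, 0, 0, 0, 0, 0, -0.01, 0, 0, 0, 0, 0, 0, -0.017, 0, 0, 0, 0, 0, 0, -0.024, 0, 0, 0, 0, 0, 0, -0.03, 0, 0, 0, 0, 0, 0, -0.036, 0, 0, 0, 0, 0, 0, -0.039, 0, 0, 0, 0, 0, 0, -0.039, 0, 0, 0, 0, 0]}}

```text
time: 7.45
ee_pos: [485.1, -96.1, 10.4]
tcp_rot: [0.105, 0.994, -0.0, 0.0]
contact_force: [-0.7, -1.7, 4.2]
grip_width: 16.8
grasp_force: 24.7
```

Emit:
{"method": "send_rows", "body": {"deltas": [0, -0.001, 0, 0, 0, 0, 0, 0, -0.0015, 0, 0, 0, 0, 0, 0, -0.002, 0, 0, 0, 0, 0, 0, -0.0025, 0, 0, 0, 0, 0, 0, -0.003, 0, 0, 0, 0, 0, 0, -0.0033, 0, 0, 0, 0, 0, 0, -0.0036, 0, 0, 0, 0, 0, 0, -0.0036, 0, 0, 0, 0, 0]}}

```text
time: 8.25
ee_pos: [484.8, -97.6, 10.3]
tcp_rot: [0.105, 0.994, 0.001, 0.0]
contact_force: [4.4, 10.2, 5.4]
grip_width: 16.7
grasp_force: 25.0
```

Emit:
{"method": "send_rows", "body": {"deltas": [0, 0.001, 0, 0, 0, 0, 0.5, 0, 0.001, 0, 0, 0, 0, 0.5, 0, 0.001, 0, 0, 0, 0, 0.5, 0, 0.001, -0.02, 0, 0, 0, 0.5, 0, 0.001, -0.06, 0, 0, 0, 0.6, 0, 0.001, -0.1, 0, 0, 0, 0.8, 0, 0.001, -0.13, 0, 0, 0, 1, 0, 0.001, -0.14, 0, 0, 0, 1]}}

```text
time: 9.05
ee_pos: [485.5, -98.1, 153.0]
tcp_rot: [0.105, 0.994, -0.001, 0.002]
contact_force: [0.3, 0.1, -0.8]
grip_width: 85.3
grasp_force: 0.0
```

```bash
cat >> h.py <<'E'
def plate(p,P,near,zr):
    hsv=cv2.cvtColor(p["color"],cv2.COLOR_BGR2HSV)
    m=(p["depth"]>0)&(np.hypot(P[...,0]-near[0],P[...,1]-near[1])<75)&(P[...,2]>zr[0])&(P[...,2]<zr[1])&(hsv[...,2]>110)&(hsv[...,1]<90)
    m=cv2.morphologyEx(m.astype(np.uint8),cv2.MORPH_OPEN,np.ones((3,3)))
    n,l,st,_=cv2.connectedComponentsWithStats(m); m=l==1+np.argmax(st[1:,4]); return rect(P[m][:,:2]),m.sum()
E
python3 - <<'E'
from h import *
g=(540.1,-29,-.209)
for n in("wrist","top"):
    p=vision.snapshot(n); P=cloud(p)
    if n=="wrist": gg,f=jigfit(P,p["depth"]>0,g); print(np.round(gg,3),f)
    c=p["color"].astype(int); m=(c[...,2]-c[...,1]>60)&(p["depth"]>0)&(np.hypot(P[...,0]-484,P[...,1]+97)<30)&(P[...,2]>30); k=P[m]
    if len(k): print(n,"knob jig",w2j(g,(k.min(0)+k.max(0))/2))
print(plate(p,P,(468,244),(4,14)))
go((469,244,150),0.0)
E
```

```text
[ 5.40133e+02 -2.91990e+01 -2.10000e-01 -8.22000e-01] 1.111117690338753
wrist knob jig [-40.82660786 -78.09377208]
top knob jig [-46.80750704 -78.76594407]
(((468.803955078125, 242.8379364013672), (82.08169555664062, 56.193660736083984), 89.23680114746094), np.int64(886))
delta [0.0868 0.3309 0.0004] turn [1.000e-03 2.000e-03 1.361e+00] q6 -1.8
```

Emit:
{"method": "send_rows", "body": {"deltas": [0.007, 0.026, 0, 0, 0, 0.12, 1, 0.016, 0.06, 0, 0, 0, 0.25, 1, 0.026, 0.1, 0, 0, 0, 0.39, 1, 0.036, 0.139, 0, 0, 0, 0.53, 1, 0.047, 0.178, 0, 0, 0, 0.67, 1, 0.057, 0.218, 0, 0, 0, 0.81, 1, 0.067, 0.257, 0, 0, 0, 0.95, 1, 0.078, 0.296, 0, 0, 0, 1.09, 1]}}

```text
time: 9.95
ee_pos: [469.5, 206.0, 148.1]
tcp_rot: [0.6, 0.8, -0.001, -0.001]
contact_force: [1.2, 0.2, 0.2]
grip_width: 85.6
grasp_force: 0.0
```

```bash
python3 -c "
from h import *
go((468.5,243.5,130),-0.0133)"
```

```text
delta [0.0363 0.0097 0.0181] turn [-0.003  0.     0.297] q6 -0.1
```

Emit:
{"method": "send_rows", "body": {"deltas": [0.015, 0.004, 0.005, 0, 0, 0.1, 1, 0.028, 0.008, 0.01, 0, 0, 0.22, 1, 0.036, 0.01, 0.018, 0, 0, 0.297, 1, 0.036, 0.01, 0.018, 0, 0, 0.297, 1, 0.036, 0.01, 0.018, 0, 0, 0.297, 1, 0.036, 0.01, 0.018, 0, 0, 0.297, 1, 0.036, 0.01, 0.018, 0, 0, 0.297, 1, 0.036, 0.01, 0.018, 0, 0, 0.297, 1]}}

```text
time: 10.75
ee_pos: [469.8, 241.7, 132.3]
tcp_rot: [0.71, 0.705, 0.0, 0.0]
contact_force: [-0.6, 0.7, 0.4]
grip_width: 85.3
grasp_force: 0.0
```

```bash
python3 - <<'E'
from h import *
p=vision.snapshot("wrist"); P=cloud(p); r,n=plate(p,P,(468.5,243.5),(3,14)); print(r,n)
cv2.imwrite("pics/w2.png",p["color"])
go((*r[0],40),np.radians(r[2]-90))
E
```

```text
((469.00323486328125, 243.73367309570312), (82.63789367675781, 55.31696701049805), 88.16162109375) 6687
delta [ 0.002  -0.0008  0.0923] turn [ 0.    -0.     0.025] q6 0.26
```

View pics/w2.png

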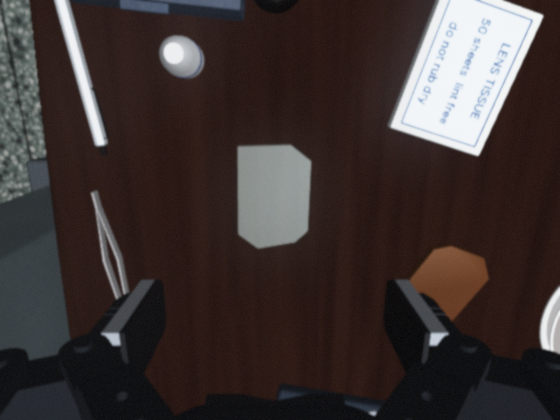

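The pale green plate is at (274,195), free between the fingers, and the tissue, brown plate and tweezers are clear of them.

Emit:
{"method": "send_rows", "body": {"deltas": [0.002, -0.001, 0.03, 0, 0, 0.015, 0.8, 0.002, -0.001, 0.06, 0, 0, 0.015, 0.8, 0.002, -0.001, 0.09, 0, 0, 0.015, 0.8, 0.002, -0.001, 0.12, 0, 0, 0.015, 0.8, 0.002, -0.001, 0.13, 0, 0, 0.015, 0.8, 0.002, -0.001, 0.132, 0, 0, 0.015, 0.8, 0.002, -0.001, 0.132, 0, 0, 0.015, 0.8, 0.002, -0.001, 0.132, 0, 0, 0.015, 0.8]}}

```text
time: 11.6
ee_pos: [469.5, 244.3, 1.5]
tcp_rot: [0.715, 0.699, 0.001, 0.001]
contact_force: [0.6, -0.7, 1.1]
grip_width: 68.3
grasp_force: 0.0
```

```bash
sed -i 's/(P\[...,2\]>20)/(P[...,2]>12)/;s/range(20,101,8)/range(12,93,8)/' h.py; python3 -c "
from h import *
tips()"
```

```text
wrist ee [469.5 244.3   1.5] dark z [23.  23.6 24.2 24.6] [   0  236  809 1081 1286 1160 1227 4304 8490 5024]
scene ee [469.5 244.3   1.5] dark z [26.3 28.4 32.1 35.2] [ 0  5 30 45 41 49 41 69 99 75]
```

Emit:
{"method": "send_rows", "body": {"deltas": [0, 0, 0.006, 0, 0, 0, 0.8, 0, 0, 0.01, 0, 0, 0, 0.8, 0, 0, 0.014, 0, 0, 0, 0.8, 0, 0, 0.017, 0, 0, 0, 0.8, 0, 0, 0.018, 0, 0, 0, 0.8, 0, 0, 0.018, 0, 0, 0, 0.8, 0, 0, 0.018, 0, 0, 0, 0.8, 0, 0, 0.018, 0, 0, 0, 0.8]}}

```text
time: 12.5
ee_pos: [468.8, 244.1, -17.7]
tcp_rot: [0.715, 0.699, 0.0, 0.0]
contact_force: [0.4, 0.7, -0.5]
grip_width: 68.7
grasp_force: 0.0
```

Emit:
{"method": "send_rows", "body": {"deltas": [0, 0, 0, 0, 0, 0, 0.74, 0, 0, 0, 0, 0, 0, 0.7, 0, 0, 0, 0, 0, 0, 0.66, 0, 0, 0, 0, 0, 0, 0.6, 0, 0, 0, 0, 0, 0, 0.55, 0, 0, 0, 0, 0, 0, 0.55, 0, 0, 0, 0, 0, 0, 0.55, 0, 0, 0, 0, 0, 0, 0.55], "force": 40}}

```text
time: 13.3
ee_pos: [468.8, 244.1, -17.4]
tcp_rot: [0.715, 0.699, 0.0, 0.0]
contact_force: [-0.6, -0.5, 5.3]
grip_width: 54.5
grasp_force: 42.4
```

Emit:
{"method": "send_rows", "body": {"deltas": [0, 0, -0.01, 0, 0, 0, 0.5, 0, 0, -0.03, 0, 0, 0, 0.5, 0, 0, -0.055, 0, 0, 0, 0.5, 0, 0, -0.08, 0, 0, 0, 0.5, 0, 0, -0.1, 0, 0, 0, 0.5, 0, 0, -0.11, 0, 0, 0, 0.5, 0, 0, -0.11, 0, 0, 0, 0.5, 0, 0, -0.11, 0, 0, 0, 0.5]}}

```text
time: 14.1
ee_pos: [468.3, 243.9, 91.5]
tcp_rot: [0.715, 0.699, -0.001, -0.0]
contact_force: [-0.7, -0.1, -1.1]
grip_width: 54.7
grasp_force: 42.9
```

```bash
python3 - <<'E'
from h import *
g=(540.1,-29,-.209); t=j2w(g,(-18,0)); print(t); go((*t,90),g[2])
E
```

```text
[522.49170006 -25.26532823]
delta [-0.2679  0.0602  0.0015] turn [-0.001  0.     0.187] q6 0.28
```

Emit:
{"method": "send_rows", "body": {"deltas": [-0.02, 0.005, 0, 0, 0, 0.02, 0.5, -0.055, 0.012, 0, 0, 0, 0.045, 0.5, -0.095, 0.021, 0, 0, 0, 0.07, 0.5, -0.135, 0.03, 0, 0, 0, 0.1, 0.5, -0.175, 0.039, 0, 0, 0, 0.13, 0.5, -0.21, 0.047, 0, 0, 0, 0.16, 0.5, -0.235, 0.053, 0, 0, 0, 0.187, 0.5, -0.25, 0.056, 0, 0, 0, 0.187, 0.5]}}

```text
time: 14.9
ee_pos: [519.0, -8.9, 91.0]
tcp_rot: [0.778, 0.629, -0.001, -0.001]
contact_force: [0.3, 0.3, -1.9]
grip_width: 54.5
grasp_force: 42.9
```

Emit:
{"method": "send_rows", "body": {"deltas": [-0.007, 0.0015, 0, 0, 0, 0, 0.5, -0.013, 0.003, 0, 0, 0, 0, 0.5, -0.017, 0.004, 0, 0, 0, 0, 0.5, -0.018, 0.004, 0, 0, 0, 0, 0.5, -0.018, 0.004, 0, 0, 0, 0, 0.5, -0.018, 0.004, 0, 0, 0, 0, 0.5, -0.018, 0.004, 0, 0, 0, 0, 0.5, -0.018, 0.004, 0, 0, 0, 0, 0.5]}}

```text
time: 15.7
ee_pos: [519.3, -25.3, 92.2]
tcp_rot: [0.777, 0.63, -0.0, -0.0]
contact_force: [-0.1, -0.2, -1.6]
grip_width: 54.5
grasp_force: 42.9
```

```bash
python3 - <<'E'
from h import *
g=(540.1,-29,-.209); s=sensors.observe(); print(np.round(s["ee_pos"],1), "jig",w2j(g,s["ee_pos"]))
t=j2w(g,(-18,0)); go((*t,90),g[2])
p=vision.snapshot("wrist"); P=cloud(p); cv2.imwrite("pics/w3.png",p["color"])
z=P[(p["depth"]>0)&(np.hypot(P[...,0]-s["ee_pos"][0],P[...,1]-s["ee_pos"][1])<20)][:,2]; print(np.percentile(z,[5,50,95]))
r,n=plate(p,P,s["ee_pos"][:2],(z.mean()-15,np.median(z)+15)); print(r,n,"jig",w2j(g,r[0]))
E
```

```text
[519.3 -25.3  92.2] jig [-21.07799923  -0.73070728]
delta [0.0007 0.0031 0.0022] turn [-0. -0.  0.] q6 -0.07
[115.65600175 116.83336201 187.15808875]
((552.3746337890625, -21.370288848876953), (1.3063656091690063, 5.037418365478516), 77.17577362060547) 134 jig [10.42449814 10.01044282]
```

View pics/w3.png

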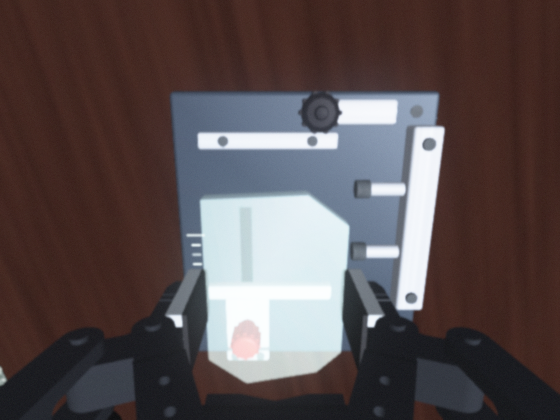

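The held plate spans rows 195–381, square between the fingers. The guide is at row 141, the jaw at row 292 seen through the glass, and the buttons at (362,189) and (360,251).

Emit:
{"method": "send_rows", "body": {"deltas": [0.001, 0.003, 0.02, 0, 0, 0, 0.5, 0.001, 0.003, 0.045, 0, 0, 0, 0.5, 0.001, 0.003, 0.065, 0, 0, 0, 0.5, 0.001, 0.003, 0.077, 0, 0, 0, 0.5, 0.001, 0.003, 0.083, 0, 0, 0, 0.5, 0.001, 0.003, 0.083, 0, 0, 0, 0.5, 0.001, 0.003, 0.083, 0, 0, 0, 0.5, 0.001, 0.003, 0.083, 0, 0, 0, 0.5]}}

```text
time: 16.55
ee_pos: [523.0, -25.3, 9.9]
tcp_rot: [0.777, 0.629, 0.0, 0.001]
contact_force: [0.1, -0.8, -0.5]
grip_width: 54.3
grasp_force: 42.9
```

```bash
python3 - <<'E'
from h import *
g=(540.1,-29,-.209); s=sensors.observe(); print(np.round(s["ee_pos"],1), "jig",w2j(g,s["ee_pos"]),s["joint_positions"].round(2))
p=vision.snapshot("wrist"); cv2.imwrite("pics/w4.png",p["color"])
E
```

```text
[523.  -25.3   9.9] jig [-17.53182708   0.04763525] [-0.27  0.58  1.65 -0.    0.91 -0.07]
```

View pics/w4.png

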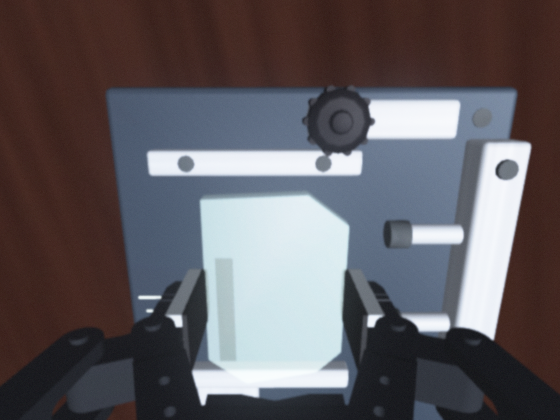

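```bash
cat >> h.py <<'E'
def ray(p,u,v,z):
    f=210/np.tan(np.radians(p["fovy"])/2); E=np.array(p["extrinsics"])
    d=E[:3,:3]@np.array([(u-p["cx"])/f,-(v-p["cy"])/f,-1]); return E[:3,3]+d*(z-E[2,3])/d[2]
E
python3 - <<'E'
from h import *
g=(540.1,-29,-.209); p=vision.snapshot("wrist"); print(np.round(p["extrinsics"],3).tolist())
for n,u,v,z in[("guide in",255,175,22),("guide R end",361,163,22),("guide L end",148,163,22),("plate up",225,197,35.3),("plate up2",300,194,35.3),("plate dn",255,381,35.3),("plate dn",275,378,35.3),("plate L",202,240,35.3),("plate R",349,250,35.3),("jaw in",270,370,22.5),("jaw in",340,370,22.5),("jaw R end",347,379,22.5),("btn",387,234,20)]:
    print(n,np.round(w2j(g,ray(p,u,v,z)),1))
E
```

```text
[[0.978, 0.2, 0.058, 537.794], [-0.208, 0.936, 0.283, 46.678], [0.002, -0.289, 0.957, 167.535], [0.0, 0.0, 0.0, 1.0]]
guide in [-25.3  46.2]
guide R end [16.1 50.9]
guide L end [-66.9  51. ]
plate up [-35.7  40.6]
plate up2 [-8.4 41.7]
plate dn [-26.  -40.1]
plate dn [-17.5 -38.6]
plate L [-45.  24.]
plate R [10.6 19.8]
jaw in [-19.8 -45. ]
jaw in [ 12.6 -45.1]
jaw R end [ 16.2 -50.1]
btn [29.5 20.8]
```

Projected into the jig frame, the plate spans y −40 to +41, between the jaw at −45 and the guide at +46, so it fits. I'll lower it.

Emit:
{"method": "send_rows", "body": {"deltas": [0, 0, 0.003, 0, 0, 0, 0.5, 0, 0, 0.006, 0, 0, 0, 0.5, 0, 0, 0.009, 0, 0, 0, 0.5, 0, 0, 0.011, 0, 0, 0, 0.5, 0, 0, 0.0125, 0, 0, 0, 0.5, 0, 0, 0.0125, 0, 0, 0, 0.5, 0, 0, 0.0125, 0, 0, 0, 0.5, 0, 0, 0.0125, 0, 0, 0, 0.5]}}

```text
time: 17.45
ee_pos: [522.4, -25.2, -3.3]
tcp_rot: [0.777, 0.629, -0.0, -0.0]
contact_force: [-0.8, 0.3, -1.3]
grip_width: 54.5
grasp_force: 43.0
```

Emit:
{"method": "send_rows", "body": {"deltas": [0, 0, 0.0003, 0, 0, 0, 0.5, 0, 0, 0.0006, 0, 0, 0, 0.5, 0, 0, 0.0009, 0, 0, 0, 0.5, 0, 0, 0.001, 0, 0, 0, 0.5, 0, 0, 0.001, 0, 0, 0, 0.5, 0, 0, 0.001, 0, 0, 0, 0.5, 0, 0, 0.001, 0, 0, 0, 0.5, 0, 0, 0.001, 0, 0, 0, 0.5]}}

```text
time: 18.25
ee_pos: [522.5, -25.2, -3.4]
tcp_rot: [0.777, 0.63, 0.0, 0.0]
contact_force: [-3.2, 0.4, 11.9]
grip_width: 54.1
grasp_force: 44.2
```

Emit:
{"method": "send_rows", "body": {"deltas": [0, 0, -0.0008, 0, 0, 0, 0.7, 0, 0, -0.0008, 0, 0, 0, 0.78, 0, 0, -0.0008, 0, 0, 0, 0.78, 0, 0, -0.0008, 0, 0, 0, 0.78, 0, 0, -0.01, 0, 0, 0, 0.78, 0, 0, -0.03, 0, 0, 0, 0.78, 0, 0, -0.06, 0, 0, 0, 0.78, 0, 0, -0.08, 0, 0, 0, 0.6]}}

```text
time: 19.05
ee_pos: [522.9, -25.3, 77.9]
tcp_rot: [0.777, 0.629, 0.001, 0.001]
contact_force: [0.3, -1.1, -0.6]
grip_width: 53.8
grasp_force: 0.0
```

Emit:
{"method": "send_rows", "body": {"deltas": [0, -0.02, -0.01, 0, 0, 0, 0, 0, -0.04, -0.02, 0, 0, 0, 0, 0, -0.04, -0.02, 0, 0, 0, 0, 0, -0.04, -0.02, 0, 0, 0, 0, 0, -0.04, -0.02, 0, 0, 0, 0, 0, -0.04, -0.02, 0, 0, 0, 0, 0, -0.04, -0.02, 0, 0, 0, 0, 0, -0.04, -0.02, 0, 0, 0, 0]}}

```text
time: 19.85
ee_pos: [483.5, -17.0, 95.4]
tcp_rot: [0.777, 0.629, -0.0, -0.0]
contact_force: [-0.2, 0.2, -0.8]
grip_width: 0.1
grasp_force: 0.0
```

```bash
python3 - <<'E'
from h import *
p=vision.snapshot("wrist"); cv2.imwrite("pics/w5.png",p["color"])
g=(540.1,-29,-.209); s=sensors.observe(); print(np.round(s["ee_pos"],1), "jig",w2j(g,s["ee_pos"]))
E
```

```text
[483.5 -17.   95.4] jig [-5.78980552e+01  2.30434030e-02]
```

View pics/w5.png

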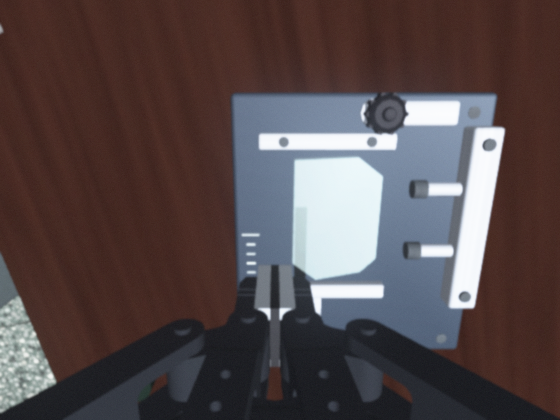

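The plate lies flat at (337,217) between the guide (row 141) and the jaw (row 291). Next I put the shut fingers behind it and push.

Emit:
{"method": "send_rows", "body": {"deltas": [0, -0.012, 0.01, 0, 0, 0, 0, 0, -0.018, 0.03, 0, 0, 0, 0, 0, -0.018, 0.06, 0, 0, 0, 0, 0, -0.018, 0.08, 0, 0, 0, 0, 0, -0.018, 0.09, 0, 0, 0, 0, 0, -0.018, 0.094, 0, 0, 0, 0, 0, -0.018, 0.096, 0, 0, 0, 0, 0, -0.018, 0.096, 0, 0, 0, 0]}}

```text
time: 20.7
ee_pos: [466.2, -13.3, 0.1]
tcp_rot: [0.777, 0.629, 0.0, 0.0]
contact_force: [0.1, -0.5, 0.3]
grip_width: -0.1
grasp_force: 0.0
```

```bash
python3 - <<'E'
from h import *
g=(540.1,-29,-.209); s=sensors.observe(); print(np.round(s["ee_pos"],1), "jig",w2j(g,s["ee_pos"]),np.round(s["contact_force"],1)); tips()
go((*j2w(g,(-75,0)),-.5),g[2])
E
```

```text
[ 4.662e+02 -1.330e+01  1.000e-01] jig [-7.55869879e+01  5.78141458e-02] [ 0.1 -0.5  0.3]
wrist ee [ 4.662e+02 -1.330e+01  1.000e-01] dark z [12.  12.  12.1 12.1] [ 284  299  469  529  317 1276 4028 8209 5523 9539]
scene ee [ 4.662e+02 -1.330e+01  1.000e-01] dark z [12.  12.2 12.5 12.9] [454  42  45  44  40  30  87 158 114 133]
delta [-0.      0.0006  0.0008] turn [ 0.001  0.    -0.   ] q6 -0.07
```

Emit:
{"method": "send_rows", "body": {"deltas": [0, 0.002, 0, 0, 0, 0, 0, 0, 0.005, 0, 0, 0, 0, 0, 0, 0.008, 0, 0, 0, 0, 0, 0, 0.011, 0, 0, 0, 0, 0, 0, 0.014, 0, 0, 0, 0, 0, 0, 0.016, 0, 0, 0, 0, 0, 0, 0.018, 0, 0, 0, 0, 0, 0, 0.02, 0, 0, 0, 0, 0]}}

```text
time: 21.6
ee_pos: [485.4, -17.3, -0.4]
tcp_rot: [0.777, 0.629, -0.0, -0.0]
contact_force: [0.7, -0.0, -0.5]
grip_width: 0.4
grasp_force: 0.0
```

Emit:
{"method": "send_rows", "body": {"deltas": [0, 0.001, 0, 0, 0, 0, 0, 0, 0.002, 0, 0, 0, 0, 0, 0, 0.003, 0, 0, 0, 0, 0, 0, 0.004, 0, 0, 0, 0, 0, 0, 0.005, 0, 0, 0, 0, 0, 0, 0.006, 0, 0, 0, 0, 0, 0, 0.007, 0, 0, 0, 0, 0, 0, 0.008, 0, 0, 0, 0, 0]}}

```text
time: 22.4
ee_pos: [493.2, -19.0, -0.4]
tcp_rot: [0.777, 0.629, -0.0, -0.0]
contact_force: [-0.9, 0.4, -0.0]
grip_width: -0.1
grasp_force: 0.4
```

```bash
cat >> h.py <<'E'
def look(name,g=(540.1,-29,-.209)):
    s=sensors.observe(); f=R.from_euler("z",g[2]).inv().apply(s["contact_force"]); print("jig",np.round(w2j(g,s["ee_pos"]),1),"z",s["ee_pos"][2].round(1),"f",np.round(f,1))
    p=vision.snapshot("wrist"); cv2.imwrite(f"pics/{name}.png",p["color"]); return p
E
python3 -c "
from h import *
look('w6')"
```

```text
jig [-47.9   0.1] z -0.4 f [-1.   0.2 -0. ]
```

View pics/w6.png

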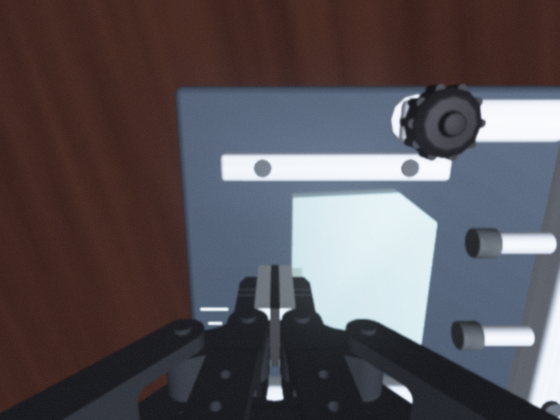

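The fingers' front is at the plate's rear edge (column 292). The plate's front edge, at column 437, is still short of the buttons at about column 468.

Emit:
{"method": "send_rows", "body": {"deltas": [0, 0.0008, 0, 0, 0, 0, 0, 0, 0.0016, 0, 0, 0, 0, 0, 0, 0.0024, 0, 0, 0, 0, 0, 0, 0.0032, 0, 0, 0, 0, 0, 0, 0.004, 0, 0, 0, 0, 0, 0, 0.0048, 0, 0, 0, 0, 0, 0, 0.0054, 0, 0, 0, 0, 0, 0, 0.006, 0, 0, 0, 0, 0]}}

```text
time: 23.25
ee_pos: [499.1, -20.3, -0.3]
tcp_rot: [0.777, 0.629, -0.0, -0.0]
contact_force: [-0.4, 0.3, -1.1]
grip_width: -0.1
grasp_force: 0.3
```

```bash
python3 - <<'E'
from h import *
p=look('w7'); c=p["color"]; P=cloud(p); g=(540.1,-29,-.209)
# plate front edge: bright->dark along rows
G=cv2.cvtColor(c,cv2.COLOR_BGR2GRAY).astype(int)
for v in range(270,330,12):
    d=np.diff(G[v]); u=300+np.argmin(d[300:500]); print(v,u,np.round(w2j(g,ray(p,u+.5,v,22)),1))
E
```

```text
jig [-42.   0.] z -0.3 f [-0.5  0.2 -1.1]
270 430 [19.7 10.1]
282 429 [19.9  4.8]
294 427 [19.8 -0.5]
306 426 [20. -6.]
318 424 [ 19.8 -11.6]
```

Emit:
{"method": "send_rows", "body": {"deltas": [0, 0.001, 0, 0, 0, 0, 0, 0, 0.002, 0, 0, 0, 0, 0, 0, 0.003, 0, 0, 0, 0, 0, 0, 0.004, 0, 0, 0, 0, 0, 0, 0.005, 0, 0, 0, 0, 0, 0, 0.006, 0, 0, 0, 0, 0, 0, 0.0068, 0, 0, 0, 0, 0, 0, 0.0075, 0, 0, 0, 0, 0]}}

```text
time: 24.1
ee_pos: [506.4, -21.8, -0.3]
tcp_rot: [0.777, 0.629, -0.0, -0.0]
contact_force: [-0.3, 0.1, 0.4]
grip_width: -0.2
grasp_force: 0.5
```

Emit:
{"method": "send_rows", "body": {"deltas": [0, 0.0002, 0, 0, 0, 0, 0, 0, 0.0004, 0, 0, 0, 0, 0, 0, 0.0006, 0, 0, 0, 0, 0, 0, 0.0008, 0, 0, 0, 0, 0, 0, 0.001, 0, 0, 0, 0, 0, 0, 0.0012, 0, 0, 0, 0, 0, 0, 0.0013, 0, 0, 0, 0, 0, 0, 0.0013, 0, 0, 0, 0, 0]}}

```text
time: 24.9
ee_pos: [507.7, -22.1, -0.3]
tcp_rot: [0.777, 0.629, 0.0, 0.0]
contact_force: [-0.9, 1.2, 0.7]
grip_width: 0.0
grasp_force: 0.4
```

```bash
cat > front.py <<'E'
from h import *
p=look('w8'); g=(540.1,-29,-.209)
G=cv2.cvtColor(p["color"],cv2.COLOR_BGR2GRAY).astype(int)
for v in(280,294,306):
    d=np.diff(G[v]); u=300+np.argmin(d[300:500]); print(v,u,np.round(w2j(g,ray(p,u+.5,v,22)),1))
E
python3 front.py
```

```text
jig [-33.2   0.1] z -0.3 f [-1.2  1.   0.7]
280 429 [28.6  5.7]
294 427 [28.5 -0.5]
306 426 [28.8 -6. ]
```

Emit:
{"method": "send_rows", "body": {"deltas": [0, 0.0002, 0, 0, 0, 0, 0, 0, 0.0004, 0, 0, 0, 0, 0, 0, 0.0006, 0, 0, 0, 0, 0, 0, 0.0008, 0, 0, 0, 0, 0, 0, 0.001, 0, 0, 0, 0, 0, 0, 0.001, 0, 0, 0, 0, 0, 0, 0.001, 0, 0, 0, 0, 0, 0, 0.001, 0, 0, 0, 0, 0]}}

```text
time: 25.75
ee_pos: [508.0, -22.1, -0.4]
tcp_rot: [0.777, 0.629, -0.0, -0.001]
contact_force: [-4.3, -0.2, 3.4]
grip_width: -0.1
grasp_force: 2.6
```

Emit:
{"method": "send_rows", "body": {"deltas": [0, 0.0001, 0, 0, 0, 0, 0, 0, 0.0002, 0, 0, 0, 0, 0, 0, 0.0003, 0, 0, 0, 0, 0, 0, 0.0004, 0, 0, 0, 0, 0, 0, 0.0004, 0, 0, 0, 0, 0, 0, 0.0004, 0, 0, 0, 0, 0, 0, 0.0004, 0, 0, 0, 0, 0, 0, 0.0004, 0, 0, 0, 0, 0]}}

```text
time: 26.55
ee_pos: [508.0, -22.1, -0.4]
tcp_rot: [0.777, 0.629, -0.001, -0.001]
contact_force: [-6.8, -0.6, 3.9]
grip_width: 0.1
grasp_force: 3.3
```

```bash
python3 front.py; python3 -c "
from h import *
look('x');look('x')"
```

```text
jig [-32.8   0.1] z -0.4 f [-6.5 -2.   3.9]
280 429 [28.9  5.8]
294 427 [28.9 -0.4]
306 425 [28.7 -5.8]
jig [-32.8   0.1] z -0.4 f [-6.1 -0.9  3.5]
jig [-32.8   0.1] z -0.4 f [-6.9 -0.8  3.7]
```

Emit:
{"method": "send_rows", "body": {"deltas": [0, 0.0001, 0, 0, 0, 0, 0, 0, 0.0002, 0, 0, 0, 0, 0, 0, 0.0003, 0, 0, 0, 0, 0, 0, 0.0004, 0, 0, 0, 0, 0, 0, 0.0005, 0, 0, 0, 0, 0, 0, 0.0006, 0, 0, 0, 0, 0, 0, 0.0006, 0, 0, 0, 0, 0, 0, 0.0006, 0, 0, 0, 0, 0]}}

```text
time: 27.5
ee_pos: [508.1, -22.1, -0.4]
tcp_rot: [0.777, 0.63, -0.001, -0.001]
contact_force: [-8.6, 0.0, 5.7]
grip_width: 0.4
grasp_force: 4.3
```

```bash
python3 front.py; python3 - <<'E'
from h import *
for i in range(5): p=look('x')
g=(540.1,-29,-.209)
t=vision.snapshot("scene")["color"]
w=cv2.resize(p["color"],(420,315)); c=cv2.resize(t[200:330,220:400],(420,303))
cv2.imwrite("pics/f.png",np.vstack([w,c])[:600])
E
```

```text
jig [-32.7   0.1] z -0.4 f [-8.5 -1.8  5.7]
280 429 [29.   5.9]
294 427 [28.9 -0.3]
306 425 [28.7 -5.8]
jig [-32.8   0.1] z -0.4 f [-8.2 -1.6  5.7]
jig [-32.7   0.1] z -0.4 f [-8.1 -0.9  6.3]
jig [-32.7   0.1] z -0.4 f [-8.7 -1.5  6.1]
jig [-32.7   0.1] z -0.4 f [-8.8 -0.2  6.3]
jig [-32.7   0.1] z -0.4 f [-8.9 -1.4  5.1]
```

View pics/f.png

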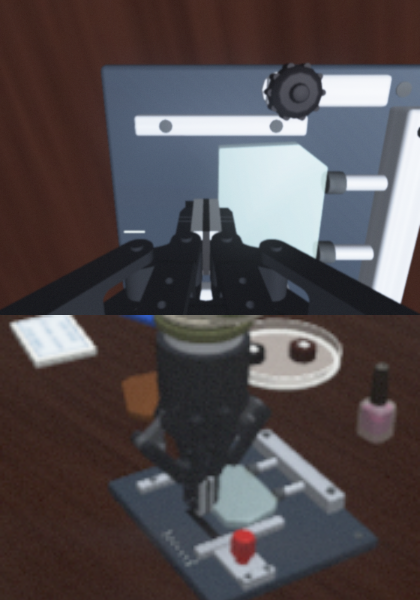

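The plate's front edge meets both buttons, at (327,183) and (318,252) in the upper view. The push is about 8.5 N, so I'll add a little.

Emit:
{"method": "send_rows", "body": {"deltas": [0, 0.0001, 0, 0, 0, 0, 0, 0, 0.0002, 0, 0, 0, 0, 0, 0, 0.0003, 0, 0, 0, 0, 0, 0, 0.0004, 0, 0, 0, 0, 0, 0, 0.0004, 0, 0, 0, 0, 0, 0, 0.0004, 0, 0, 0, 0, 0, 0, 0.0004, 0, 0, 0, 0, 0, 0, 0.0004, 0, 0, 0, 0, 0]}}

```text
time: 28.65
ee_pos: [508.1, -22.1, -0.4]
tcp_rot: [0.777, 0.63, -0.001, -0.002]
contact_force: [-9.3, 0.9, 7.6]
grip_width: -0.5
grasp_force: 5.0
```

```bash
python3 -c "
from h import *
for i in range(4): look('x')"
```

```text
jig [-32.7   0.1] z -0.4 f [-9.3 -1.1  7.6]
jig [-32.7   0.1] z -0.5 f [-9.8 -1.6  7.5]
jig [-32.7   0.1] z -0.4 f [-10.1  -1.8   7.5]
jig [-32.7   0.1] z -0.4 f [-9.8 -1.2  7.8]
```

```bash
python3 -c "
from h import *
print(env.job_done())"
```

```text
the job is handed in; nothing more can be done
None
```

The job is handed in: the size slide is at its end stop, and the pale green glass plate lies flat between the guides with its long edge on both fence buttons, held there by the arm with a steady push of about 10 N.

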